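# Shut the stock drawer and hold the reader wand on its contact stud

## Task

One of the two stock cabinets on the packing bench has its drawer standing open: first push that drawer fully home until it snaps past its catch. Then take the reader wand out of its stand and touch its sprung tip to the middle of the round metal stud on that same cabinet's sloping top, square to the stud's face, pressing only lightly so that the tip springs in about half way. Finish while still holding it there in the gripper, and leave the other cabinet and the other things on the bench alone.

Things in the scene. Friction and masses are not known exactly. Their poses are not given: they have to be found in the camera images.
- cabinet_a: The drawer cabinet whose drawer starts open; fixed, 220 deep x 170 wide x 85 tall; origin under its centre, +x to its back, z up. The two cabinets stand left and right, either way round. Shut drawer front at x = -110 mm. A black label strip, 150 wide, rises at 25 degrees from 22 mm behind the front, facing front and up; highest edge 111 mm up.
- drawer_a (a joint): How far cabinet A's drawer is out, in m: 0 shut, grows as it comes out along the cabinet's -x; starts 0.04 to 0.085. It runs with about 1 N of friction. Over the last 11 to 4 mm it rides over a sprung catch that takes about 3 N more; past that the catch draws it in to its stop and keeps it.
- drawer_a_pull (a point): Middle of the bar pull on cabinet A's drawer, moving with the drawer: a bar 10 mm thick, 70 long along the cabinet's y, its centre 22 mm out from the drawer front and 49 mm above the bench, with 17 mm of free space behind it. Axes as the cabinet's (+x is the way in).
- stud_a: Round steel contact stud in the middle of cabinet A's label strip, 22 in diameter, standing 4 mm proud of the strip. Origin on the strip's surface below the stud, z square out of the stud's face (25 degrees from vertical, leaning towards the cabinet's front).
- stud_a_face (a point): Centre of the face of stud A (the spot to touch), 99 mm above the bench; z square out of the face.
- wand_grip (a point): Centre of the reader wand's handle: black, 24 x 24 square, 70 long along z. The wand (120 g) starts upright with z up in its stand, handle free above the stand, this point 100 mm above the bench. Handle sides face x and y. Below the handle come a round nose, 14 in diameter and 40 long, then the tip.
- wand_tip (a point): The end of the wand's sprung steel tip, 8 mm in diameter, 89 mm below the handle's centre along the wand's -z when the tip is fully out; z points up the wand.
- wand_plunger (a joint): How far the wand's tip is pushed in, in m: 0 out, 0.010 fully in. Its spring takes 1.2 N to start it and 4.2 N to push it all the way.
- wand: The whole wand; origin at the end of its tip when that is fully out, z up the wand.
- stand: Grey block 62 x 62 x 65 tall, fixed, in which the wand stands; origin at the centre of its underside. The wand's nose hangs in a hole 19 wide and 60 deep, the handle rests on the top. It stands at the left or at the right of the bench.
- cabinet_b: The drawer cabinet whose drawer starts shut; fixed, 220 deep x 170 wide x 85 tall; origin under its centre, +x to its back, z up. The two cabinets stand left and right, either way round. Same as cabinet A. Leave alone.
- drawer_b (a joint): How far cabinet B's drawer is out, in m: 0 shut. Leave it shut.
- stud_b: The like stud on cabinet B, not to be touched; origin and axes as stud A.
- bin: Bystander: loose open stock bin 120 x 100 x 60 tall with cartons in it; origin under its centre. It stands on the other side of the bench from the stand.
- carton: Bystander: loose upright cardboard carton 65 x 50 x 90 tall; origin under its centre.
- jar: Bystander: loose jar, 54 in diameter, 80 tall; origin under its centre.
Mind the look-alikes: they are no part of the job. Of the things that look like the wand, the largest one is meant.

How it is judged:
On the way, in this order (a step that is already met when the one before it is completed fails the run):
1. the open drawer is pushed home past its catch (value of joint drawer_a below 0.003 m), for 0.3 s.
2. the wand is lifted clear of its stand (height (world z) of wand_tip above 0.075 m and contact force between wand and the fingers above 0.5 N), for 0.2 s.
At the end, for the whole second after the job is handed in: The drawer that stood open is within 3 mm of shut; the wand, held by the fingers, rests its tip within 8 mm of the centre of that cabinet's stud with 0.8 to 6 N, its axis within 0.15 rad of square to the stud's face; the other drawer is still shut (contact force between wand and stud_a between 0.8 and 6 N and distance between wand_tip and stud_a_face below 0.008 m and angle between the z axis of wand and the z axis of stud_a, either way round below 0.15 rad and contact force between wand and the fingers above 0.5 N and contact force between wand and cabinet_b below 0.1 N and contact force between wand and stand below 0.1 N and value of joint drawer_a below 0.003 m and value of joint drawer_b below 0.006 m); the arm keeps its last pose, push and grip.
It fails at once if the stud is pressed hard (over 15 N) (contact force between wand and stud_a above 15 N).
It fails at once if the wand touches the other cabinet's stud (contact force between wand and stud_b above 0.5 N).
It fails at once if the other cabinet's drawer is opened (value of joint drawer_b above 0.01 m).
It fails at once if the bin, the carton or the jar is moved over 30 mm (distance of any of bin, carton, jar from where it was at the start of the episode above 0.03 m).
It also fails if it takes over 58 s, if anything falls off the work surface, if the arm or the gripper's body presses on something with over 40 N, if the wrist force passes 120 N, or if a joint passes its speed limit or range.

## Robot

A 7-joint arm with a two-finger parallel gripper is mounted at the origin on the work surface. World frame = base frame: x ahead of the robot, y to its left, z up, the work surface at z = 0. Lengths are in m, angles in rad, forces in N, time in s.
With the tool pointing down it reaches from about 0.35 to 0.9 m from the base axis. Payload 19.9 kg.
Tool frame: the origin (TCP) lies on the centre line of the jaws, within the pads' length; the fingertips stand manip.nose_length ahead of it and the grasp point (between the pads) lies 6 mm ahead of it (manip.nose_length is the distance from the TCP to the fingertips, in m); z points along the fingers, y is the line along which they close (so a half turn about z gives the same grasp; the last joint's range is limited). The gripper opens to 85 mm and grips with 20 to 120 N. Pads are 22 mm wide; open, the fingers measure 114 mm over their backs; the gripper's body (76 mm by 85 mm) begins 54 mm behind the grasp point. The pads swing forward as they close: fully open they stand 13 mm farther back than shut.
Start: joints at [-1.167, 0.417, -0.01, 1.614, 0.005, 1.111, -0.053], TCP at [0.269, 0.564, 0.256] pointing down, gripper open.
Joint ranges: [-2.81, 2.81], [-0.39, 2.02], [-1.27, 1.25], [0.06, 2.57], [-1.19, 4.33], [0.19, 2], [-2.82, 2.82]. Speed limits (rad/s): [1.89, 1.89, 2.39, 2.39, 3.01, 3.01, 3.01].

## Interface

Orientations are given as a unit quaternion [x, y, z, w].
In Python, from workcell import manip gives the robot as it stands.
- The arm moves only by the tool play_rows, never from a script. Its arguments are lists of equal length, an entry for each row: "slide": the shift along the tool's x, y, z in cm, a list of three; "spin": the turn about the tool's z in degrees. A call has 1 to 5 rows; each row is the pose to reach, as a shift and turn from the pose commanded when the call began, along the tool's axes at that moment; what a row does not reach only later rows make up. A row lasts 1/12 s, in which the tool goes at most 41.7 mm and 7.16 degrees, less where a joint would pass 70% of its speed; a pose out of reach is approached as far as the arm can. A call with a gripper value outside its range is refused whole. "gripper" is the closure in counts, from 0 (fully open) to 255 (shut), set as the call begins (left out, the last holds). The fingers move at their own pace and stop on an object; "force" is the grip in N (left out, the last holds). Time passes only in rows, so rows that repeat a pose let the fingers close. It gives the time, the measured TCP pose, the force, the opening and the grip force at its end, in the units of the state.
- manip.observe(): the state, without advancing time (a new reading comes with each control period).
- manip.capture(name): name is "scene" or "top" or "wrist"; returns the picture (400x640x3 uint8, red, green, blue); there is no depth.
- manip.camera_info(name): a dict with "fx", "fy", "cx", "cy" (pixels), "R" (3x3) and "t" (3): a world point X has camera coordinates R X + t; the wrist camera has in their place "mount" (4x4, takes a point from camera to tool coordinates, whose origin is the TCP and whose axes are the flange's). Camera axes: x right, y down, z forward; pixel columns grow to the right and rows downward; lengths in m; the calibration is good to about 2 mm. The wrist camera is an equidistant fisheye: a pixel r from the principal point sees the ray r / f radians off the axis. A picture is of the moment at which its call begins: read the wrist's pose just before it. camera_info takes no time and is no camera call.
- manip.hand_in(): hands the job in; it is judged then, once.
The state is a dict: "clock": time; "q": joint angles; "qd": joint speeds; "joint_efforts": joint torques, N m; "ee_pos": TCP position; "eef_rot": TCP orientation; "ft_force": force on the tool from outside, world axes, zero at the start; "wrist_torque": the same for the moment, N m; "width": opening from 0.0 (shut) to 1.0 (fully open); "gripper_force": force on a finger pad.
Only numpy, scipy, OpenCV 4.12 (cv2) and the standard library are available. Lean on these libraries where they do the work, as an engineer would, in place of code of your own. Each camera call takes 0.05 s, during which the arm holds its last target. There are 200 camera calls.

## Working session

There is one attempt and no reset: what is moved stays moved. The work goes in short steps, Python scripts to look and compute and a tool call to move; the robot and the scene stay as the last step left them, time stands still between calls to the robot, and variables do not carry over. Pictures are saved under pics/ and viewed, at most 10 in all, crops included, and the job is handed in when it is done.

Besides the shell and the picture viewer there is one more tool, called after ">>>" by a JSON object that holds its "op" and its "data", one argument or row to a line. play_rows: Moves the arm, as the interface text tells. Its arguments: {"type":"object","properties":{"slide":{"type":"array","items":{"type":"array","items":{"type":"number"}}},"spin":{"type":"array","items":{"type":"number"}},"gripper":{"type":"number"},"force":{"type":"number"}},"required":["slide","spin"]}

```bash
mkdir -p pics; ls; python3 - <<'E'
from workcell import manip
import cv2,numpy as np
print(manip.observe()); print(manip.nose_length)
for n in("scene","top"):
    im=manip.capture(n); cv2.imwrite(f"pics/{n}0.png",im[:,:,::-1])
    c=manip.camera_info(n); print(n,{k:np.round(v,3).tolist() for k,v in c.items()})
print(manip.camera_info("wrist"))
E
```

```text
pics
{'clock': 0.0, 'q': array([-1.16754427,  0.41800298, -0.01029775,  1.61417738,  0.00469776,
        1.11070598, -0.05300862]), 'qd': array([-2.12728811e-03, -5.71705349e-04,  3.75639850e-04,  6.30458901e-04,
        3.26705007e-04, -3.88009706e-05,  6.44786504e-04]), 'joint_efforts': array([ 8.23619666e-04, -8.64446139e+01,  6.79653157e-01, -4.34919047e+01,
        1.91230187e-02,  7.27889928e-03, -1.00864239e-05]), 'ee_pos': array([0.26876775, 0.56390271, 0.25564082]), 'eef_rot': array([ 2.20550722e-01,  9.75375300e-01, -6.27984417e-04, -9.39862953e-05]), 'ft_force': array([ 0.40893655, -0.77224611, -0.03977095]), 'wrist_torque': array([ 0.02765332,  0.05581475, -0.01149312]), 'gripper_force': 0.0, 'width': 1.000128301732993}
0.025
scene {'fx': 375.258, 'fy': 375.258, 'cx': 320.577, 'cy': 193.168, 'R': [[-0.818, 0.575, -0.016], [0.342, 0.464, -0.817], [-0.462, -0.674, -0.576]], 't': [0.439, -0.14, 1.148]}
top {'fx': 452.703, 'fy': 452.703, 'cx': 314.883, 'cy': 199.464, 'R': [[-0.02, -1.0, -0.004], [-0.989, 0.021, -0.146], [0.146, 0.001, -0.989]], 't': [0.007, 0.569, 1.362]}
{'fx': 309.70691628693146, 'fy': 309.70691628693146, 'cx': 314.6331448804922, 'cy': 193.90275943450223, 'mount': array([[-1.98693446e-04, -9.65525089e-01, -2.60309938e-01,
         6.45486452e-02],
       [ 9.99999734e-01, -3.74519935e-04,  6.25850097e-04,
        -4.42569287e-04],
       [-7.01765231e-04, -2.60309745e-01,  9.65524906e-01,
        -1.17485299e-01],
       [ 0.00000000e+00,  0.00000000e+00,  0.00000000e+00,
         1.00000000e+00]])}
```

View pics/top0.png

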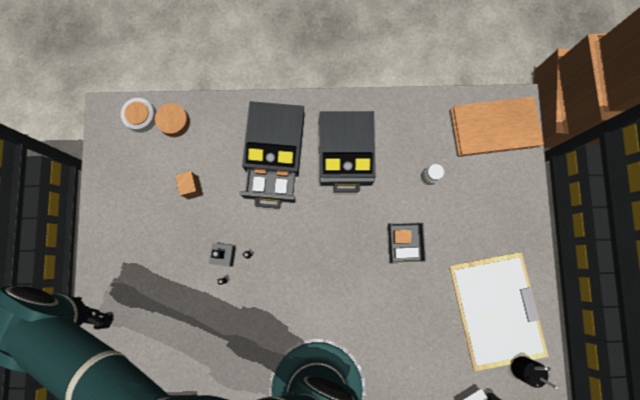

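View pics/scene0.png

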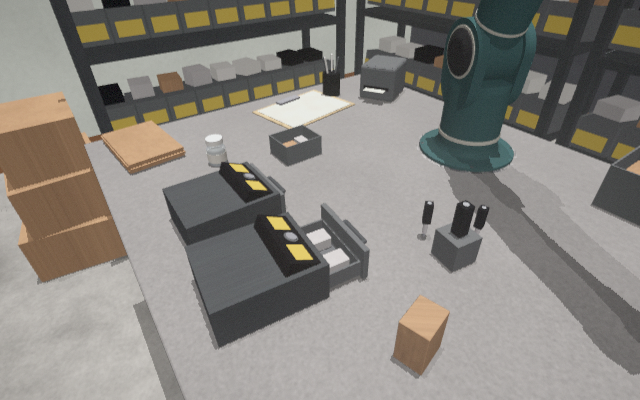

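The top view shows cabinet A on the left with its drawer open (pull ~(268,202), stud ~(269,157)). Cabinet B, shut, is at (347,150). The three wand-like things are the one in the grey stand (222,253) and small ones at (248,254) and (222,281). The one in the block is the largest and stands in the 62 mm stand, so it fits the description. I'll confirm it in an enlarged crop.

```bash
cat > h.py <<'E'
from workcell import manip
import cv2,numpy as np
from scipy.spatial.transform import Rotation as Ro
def ray(n,u,v):
    c=manip.camera_info(n); R=np.array(c['R']);t=np.array(c['t'])
    return -R.T@t, R.T@np.array([(u-c['cx'])/c['fx'],(v-c['cy'])/c['fy'],1])
def plane(n,u,v,z):
    o,d=ray(n,u,v); return o+d*(z-o[2])/d[2]
def wray(u,v,s):
    c=manip.camera_info("wrist");M=np.array(c['mount']);dx,dy=u-c['cx'],v-c['cy'];r=np.hypot(dx,dy)
    th=r/c['fx'];d=np.array([np.sin(th)*dx/r,np.sin(th)*dy/r,np.cos(th)])
    R=Ro.from_quat(s['eef_rot']).as_matrix()
    return s['ee_pos']+R@M[:3,3], R@M[:3,:3]@d
def wplane(u,v,s,z):
    o,d=wray(u,v,s); return o+d*(z-o[2])/d[2]
E
python3 - <<'E'
from h import *
t=cv2.imread('pics/top0.png');s=cv2.imread('pics/scene0.png')
a=cv2.resize(t[90:290,170:330],None,fx=3,fy=3,interpolation=cv2.INTER_CUBIC)[:600]
b=cv2.resize(s[180:280,400:510],None,fx=2.9,fy=2.9,interpolation=cv2.INTER_CUBIC)
o=np.zeros((600,800,3),np.uint8);o[:600,:480]=a;o[:b.shape[0],480:480+b.shape[1]]=b[:,:320]
cv2.imwrite('pics/crop.png',o)
hsv=cv2.cvtColor(t,cv2.COLOR_BGR2HSV)
m=cv2.inRange(hsv,(24,150,120),(34,255,255))[:,200:400];m[:90]=0
n,l,st,c=cv2.connectedComponentsWithStats(m)
for i in range(1,n):
    if st[i,4]>30:
        p=c[i]+[200,0];print(p,st[i,4],plane('top',*p,.097))
E
```

```text
[255.31927711 154.23493976] 166 [0.70330632 0.17257383 0.097     ]
[284.9112426  156.66272189] 169 [0.69385964 0.0831614  0.097     ]
[332.5 164. ] 154 [ 0.66812931 -0.05993998  0.097     ]
[362.36686391 163.64497041] 169 [ 0.66729942 -0.14987136  0.097     ]
```

View pics/crop.png

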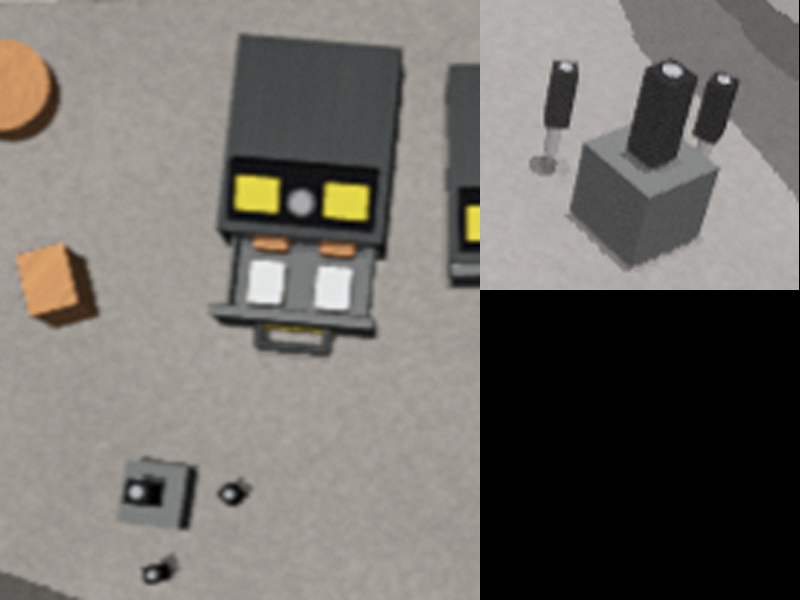

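The crop confirms it: the wand in the grey stand (crop (145,490), about (218,253) in the full picture) is clearly bigger than the two loose ones. Next I compute the targets.

```bash
python3 - <<'E'
from h import *
f=lambda x,y:(170+x/3-.33,90+y/3-.33)
print('stud',plane('top',*f(301,203),.099))
print('pull bar',plane('top',*f(293,348),.049))
print('handletop',plane('top',*f(136,492),.135))
for p in((127,459),(194,465),(185,528),(119,521)):print('stand',plane('top',*f(*p),.065))
s=manip.observe();R=Ro.from_quat(s['eef_rot']).as_matrix();print(R.round(3),s['ee_pos'])
# scene cam: handle top centre, stand base
print('handletop scene',plane('scene',400+672/2.9-480/2.9,180+70/2.9,.135))
print('stud scene',plane('scene',291.5,237,.099))
E
```

```text
stud [0.69224744 0.12801345 0.099     ]
pull bar [0.55213924 0.14218611 0.049     ]
handletop [0.405796   0.28256213 0.135     ]
stand [0.44110607 0.3076165  0.065     ]
stand [0.433724   0.24032312 0.065     ]
stand [0.37139915 0.24893958 0.065     ]
stand [0.37964542 0.31480719 0.065     ]
[[-0.903  0.43  -0.   ]
 [ 0.43   0.903 -0.001]
 [-0.    -0.001 -1.   ]] [0.26880919 0.56393832 0.25574187]
handletop scene [0.40562846 0.28331035 0.135     ]
stud scene [0.69398777 0.13451147 0.099     ]
```

>>> {"op": "play_rows", "data": {
  "slide": [
    [-3.2, -2.3, 0],
    [-6.4, -4.7, 0],
    [-9.6, -7, 0],
    [-12.8, -9.4, 0],
    [-16, -11.8, 0]
  ],
  "spin": [-4, -8, -12, -16, -19.5],
  "gripper": 255,
  "force": 20
}}

```text
clock: 0.52
ee_pos: [0.363, 0.3869, 0.256]
eef_rot: [0.05, 0.999, -0.0, -0.0]
ft_force: [0.4, 0.6, -0.2]
width: 0.3
gripper_force: 0.0
```

```bash
cat > go.py <<'E'
from h import *
import sys
def to(p):
    s=manip.observe();R=Ro.from_quat(s['eef_rot']).as_matrix()
    print('slide cm',(R.T@(np.array(p)-s['ee_pos'])*100).round(2),'pos',s['ee_pos'].round(4),'xang,yang',np.degrees(np.arctan2(R[1,:2],R[0,:2])).round(1),'z',R[:,2].round(3),'F',s['ft_force'].round(2),'w',round(s['width'],3),round(s['gripper_force'],1),'t',round(s['clock'],2))
if __name__=='__main__': to([float(a) for a in sys.argv[1:4]])
E
python3 go.py .492 .148 .06
```

```text
slide cm [-15.24 -22.46  19.61] pos [0.363  0.3869 0.256 ] xang,yang [174.2  84.2] z [-0. -0. -1.] F [ 0.43  0.65 -0.2 ] w 0.3 0.0 t 0.52
```

>>> {"op": "play_rows", "data": {
  "slide": [
    [-2.2, -3.3, 0],
    [-4.4, -6.5, 0],
    [-6.6, -9.8, 0],
    [-8.8, -13, 1],
    [-11, -16.2, 3]
  ],
  "spin": [0, 0, 0, 0, 0]
}}

```text
clock: 0.93
ee_pos: [0.4556, 0.2161, 0.2285]
eef_rot: [0.052, 0.999, 0.001, 0.001]
ft_force: [1.3, 1.4, -0.5]
width: -0.005
gripper_force: 0.0
```

>>> {"op": "play_rows", "data": {
  "slide": [
    [-1.4, -2, 2.5],
    [-2.8, -4.1, 5],
    [-4.2, -6.2, 8],
    [-4.2, -6.2, 12],
    [-4.2, -6.2, 15]
  ],
  "spin": [0, 0, 0, 0, 0]
}}

```text
clock: 1.35
ee_pos: [0.4894, 0.1499, 0.0749]
eef_rot: [0.054, 0.999, -0.0, -0.0]
ft_force: [0.4, 0.6, -0.6]
width: -0.001
gripper_force: 0.0
```

```bash
python3 go.py .492 .148 .06; python3 - <<'E'
from h import *
cv2.imwrite('pics/w1.png',manip.capture('wrist')[:,:,::-1])
E
```

```text
slide cm [-0.28 -0.16  1.49] pos [0.4894 0.1499 0.0749] xang,yang [173.9  83.9] z [-0.001 -0.001 -1.   ] F [ 0.42  0.55 -0.55] w -0.001 0.0 t 1.35
```

View pics/w1.png

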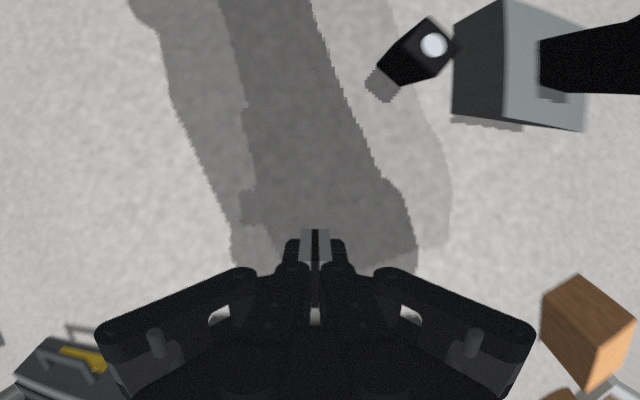

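The wrist view shows the shut fingers and, at upper right, the stand with the wand at about (590,60) and a small one at (420,60). Our drawer is hidden below the fingers. Now I lower and push.

>>> {"op": "play_rows", "data": {
  "slide": [
    [-0.3, -0.2, 1.5],
    [-2.5, -0.2, 1.5],
    [-4.5, -0.2, 1.5],
    [-6.5, -0.2, 1.5],
    [-8.5, -0.2, 1.5]
  ],
  "spin": [0, 0, 0, 0, 0]
}}

```text
clock: 1.82
ee_pos: [0.5744, 0.141, 0.063]
eef_rot: [0.052, 0.999, -0.0, -0.001]
ft_force: [-2.7, 1.1, -1.3]
width: -0.005
gripper_force: 0.9
```

>>> {"op": "play_rows", "data": {
  "slide": [
    [-0.5, 0, 0],
    [-1, 0, 0],
    [-1.5, 0, 0],
    [-2, 0, 0],
    [-2.4, 0, 0]
  ],
  "spin": [0, 0, 0, 0, 0]
}}

```text
clock: 2.23
ee_pos: [0.5976, 0.1386, 0.0625]
eef_rot: [0.052, 0.999, -0.0, -0.0]
ft_force: [-1.2, -0.2, 1.4]
width: 0.001
gripper_force: 0.6
```

```bash
python3 go.py .606 .136 .06
```

```text
slide cm [-0.86 -0.17  0.25] pos [0.5976 0.1386 0.0625] xang,yang [174.  84.] z [-0.  0. -1.] F [-1.2  -0.22  1.4 ] w 0.001 0.6 t 2.23
```

>>> {"op": "play_rows", "data": {
  "slide": [
    [-0.3, 0, 0],
    [-0.6, 0, 0],
    [-0.9, 0, 0],
    [-1.1, 0, 0],
    [-1.2, 0, 0]
  ],
  "spin": [0, 0, 0, 0, 0]
}}

```text
clock: 2.65
ee_pos: [0.6095, 0.1373, 0.0622]
eef_rot: [0.052, 0.999, -0.0, -0.0]
ft_force: [-2.9, 0.7, 2.3]
width: -0.0
gripper_force: 1.6
```

```bash
python3 go.py .606 .136 .06
```

```text
slide cm [ 0.33 -0.17  0.22] pos [0.6095 0.1373 0.0622] xang,yang [174.  84.] z [-0.001  0.    -1.   ] F [-2.89  0.68  2.33] w -0.0 1.6 t 2.65
```

>>> {"op": "play_rows", "data": {
  "slide": [
    [-0.2, 0, 0],
    [-0.3, 0, 0],
    [-0.4, 0, 0],
    [-0.5, 0, 0],
    [-0.6, 0, 0]
  ],
  "spin": [0, 0, 0, 0, 0]
}}

```text
clock: 3.07
ee_pos: [0.6117, 0.1372, 0.0617]
eef_rot: [0.052, 0.999, -0.0, -0.004]
ft_force: [-38.9, 1.2, 28.6]
width: 0.004
gripper_force: 19.6
```

>>> {"op": "play_rows", "data": {
  "slide": [
    [0.6, 0, 0],
    [2, 0, 0],
    [4, 0, 0],
    [6, 0, -2],
    [8, 0, -6]
  ],
  "spin": [0, 0, 0, 0, 0]
}}

```text
clock: 3.48
ee_pos: [0.5347, 0.1442, 0.1169]
eef_rot: [0.052, 0.999, -0.001, -0.003]
ft_force: [0.5, 0.6, 1.0]
width: 0.0
gripper_force: 0.0
```

>>> {"op": "play_rows", "data": {
  "slide": [
    [0, 0, -4],
    [0, 0, -8],
    [1, 2, -11],
    [3, 5, -12],
    [5, 8, -12]
  ],
  "spin": [0, 0, 0, 0, 0],
  "gripper": 0
}}

```text
clock: 3.9
ee_pos: [0.4972, 0.2303, 0.2431]
eef_rot: [0.053, 0.999, 0.001, 0.003]
ft_force: [-0.1, 1.3, -0.0]
width: 0.711
gripper_force: 0.0
```

```bash
python3 go.py .406 .2815 .25; python3 - <<'E'
from h import *
t=manip.capture('top')[:,:,::-1].copy()
w=manip.capture('wrist')[:,:,::-1]
o=np.zeros((600,800,3),np.uint8)
o[:360,:480]=cv2.resize(t[90:210,210:370],None,fx=3,fy=3,interpolation=cv2.INTER_CUBIC)
o[360:,:384]=cv2.resize(w,(384,240))
cv2.imwrite('pics/c2.png',o)
E
```

```text
slide cm [ 9.61  4.12 -0.73] pos [0.4972 0.2303 0.2431] xang,yang [173.9  83.9] z [ 0.005  0.003 -1.   ] F [-0.05  1.25 -0.05] w 0.711 0.0 t 3.9
```

View pics/c2.png

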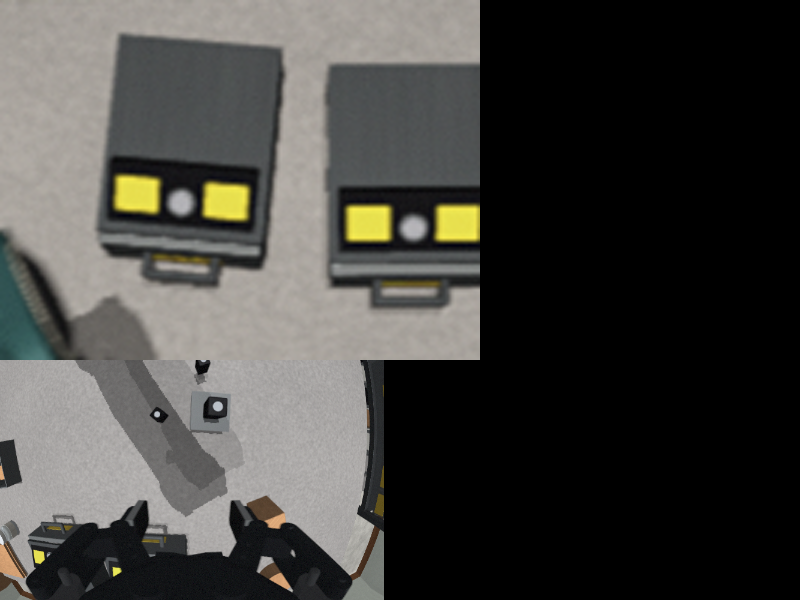

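The top crop shows A's drawer shut, looking just like B's. The stud is at crop (180,203). The wrist view shows the wand top at about (362,77) in full pixels. I refine from there.

```bash
python3 - <<'E'
from h import *
s=manip.observe();w=manip.capture('wrist')
g=cv2.cvtColor(w,cv2.COLOR_RGB2GRAY)[55:100,335:390]
m=(g>185).astype(np.uint8)
n,l,st,c=cv2.connectedComponentsWithStats(m)
for i in range(1,n):
    if st[i,4]>8: p=c[i]+[335,55]; print(p,st[i],wplane(*p,s,.135))
# stand top grey corners and handle rect
m2=(g<45).astype(np.uint8);cs,_=cv2.findContours(m2,cv2.RETR_EXTERNAL,cv2.CHAIN_APPROX_NONE)
k=max(cs,key=cv2.contourArea)
q=[wplane(*(p[0]+[335,55]),s,.135)[:2] for p in k]
print(cv2.minAreaRect((np.array(q)*1000).astype(np.float32)))
cv2.imwrite('pics/wc.png',cv2.resize(w[40:130,300:420,::-1],None,fx=5,fy=5,interpolation=cv2.INTER_CUBIC))
E
```

```text
[366.44155844  75.75974026] [ 25  14  14  14 154] [0.40589587 0.28035042 0.135     ]
((407.99237060546875, 276.7753601074219), (27.833919525146484, 27.011383056640625), 81.5256118774414)
```

View pics/wc.png

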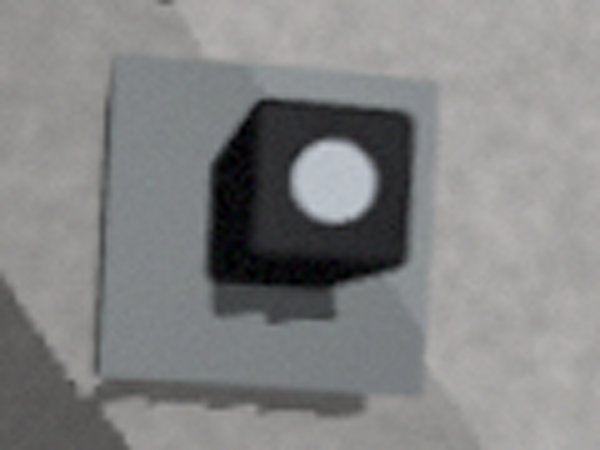

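>>> {"op": "play_rows", "data": {
  "slide": [
    [2.4, 1, 0],
    [4.8, 2, 0],
    [7.2, 3, 0],
    [9.6, 4, 0],
    [9.6, 4, 0]
  ],
  "spin": [0, 0, 0, 2.5, 2.5],
  "gripper": 105
}}

```text
clock: 4.47
ee_pos: [0.4017, 0.2811, 0.2395]
eef_rot: [0.074, 0.997, 0.0, -0.0]
ft_force: [-0.3, 1.0, 1.3]
width: 0.586
gripper_force: 0.0
```

```bash
python3 go.py .406 .2805 .123
```

```text
slide cm [-0.45  0.   11.65] pos [0.4017 0.2811 0.2395] xang,yang [171.6  81.6] z [-0.001  0.001 -1.   ] F [-0.28  1.01  1.34] w 0.586 0.0 t 4.47
```

>>> {"op": "play_rows", "data": {
  "slide": [
    [-0.4, 0, 3],
    [-0.4, 0, 6],
    [-0.4, 0, 9],
    [-0.4, 0, 11],
    [-0.4, 0, 11.7]
  ],
  "spin": [0, 0, 0, 0, 0]
}}

```text
clock: 4.88
ee_pos: [0.4083, 0.2772, 0.1197]
eef_rot: [0.074, 0.997, -0.001, -0.001]
ft_force: [0.4, -1.6, -0.9]
width: 0.588
gripper_force: 0.0
```

>>> {"op": "play_rows", "data": {
  "slide": [
    [0, 0, 0],
    [0, 0, 0],
    [0, 0, 0],
    [0, 0, 0],
    [0, 0, 0]
  ],
  "spin": [0, 0, 0, 0, 0],
  "gripper": 255,
  "force": 20
}}

```text
clock: 5.3
ee_pos: [0.4091, 0.2789, 0.1234]
eef_rot: [0.074, 0.997, 0.001, 0.001]
ft_force: [-0.4, 0.7, -0.3]
width: 0.276
gripper_force: 26.4
```

```bash
python3 go.py .406 .2805 .167
```

```text
slide cm [ 0.33  0.11 -4.36] pos [0.4091 0.2789 0.1234] xang,yang [171.5  81.5] z [ 0.001  0.001 -1.   ] F [-0.43  0.66 -0.25] w 0.276 26.4 t 5.3
```

>>> {"op": "play_rows", "data": {
  "slide": [
    [0, 0, -1],
    [0, 0, -2],
    [0, 0, -3],
    [0, 0, -4],
    [0, 0, -4.4]
  ],
  "spin": [0, 0, 0, 0, 0]
}}

```text
clock: 5.72
ee_pos: [0.4092, 0.2791, 0.1686]
eef_rot: [0.074, 0.997, 0.001, 0.001]
ft_force: [0.2, -0.4, -0.1]
width: 0.275
gripper_force: 26.4
```

>>> {"op": "play_rows", "data": {
  "slide": [
    [0, 0, 0],
    [0.4, 0, 0],
    [0.8, 0, 0],
    [1.2, 0, 0.05],
    [1.6, 0, 0.1]
  ],
  "spin": [0, 0, 0, 0, 0]
}}

```text
clock: 6.13
ee_pos: [0.3926, 0.2812, 0.1653]
eef_rot: [0.074, 0.997, 0.0, 0.0]
ft_force: [2.7, 1.2, 0.7]
width: 0.277
gripper_force: 26.3
```

>>> {"op": "play_rows", "data": {
  "slide": [
    [0.4, 0, 0.1],
    [0.8, 0, 0.2],
    [1.2, 0, 0.3],
    [1.6, 0, 0.4],
    [1.6, 0, 0.4]
  ],
  "spin": [0, 0, 0, 0, 0]
}}

```text
clock: 6.55
ee_pos: [0.3762, 0.2837, 0.1614]
eef_rot: [0.074, 0.997, -0.0, -0.0]
ft_force: [1.7, 1.5, 3.9]
width: 0.276
gripper_force: 26.5
```

```bash
python3 go.py .36 .28 .157;python3 - <<'E'
from h import *
t=manip.capture('scene')[:,:,::-1]
w=manip.capture('wrist')[:,:,::-1]
o=np.zeros((600,800,3),np.uint8)
o[:360,:480]=cv2.resize(t[170:290,400:560],None,fx=3,fy=3,interpolation=cv2.INTER_CUBIC)
o[360:,:384]=cv2.resize(w,(384,240))
cv2.imwrite('pics/c3.png',o)
E
```

```text
slide cm [ 1.55 -0.6   0.44] pos [0.3762 0.2837 0.1614] xang,yang [171.6  81.6] z [-0. -0. -1.] F [1.73 1.49 3.87] w 0.276 26.5 t 6.55
```

View pics/c3.png

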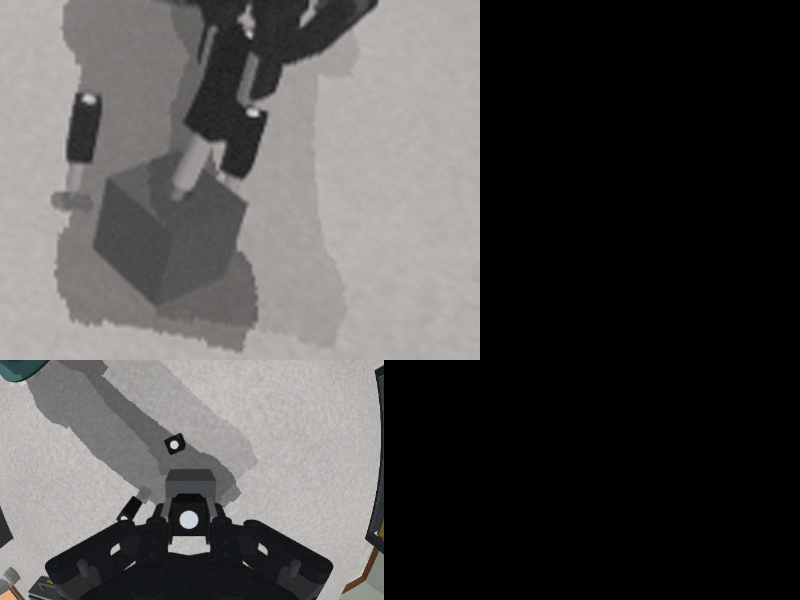

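The scene crop shows the wand leaning in the gripper with its tip in the hole at (185,195), about 17° so far. I continue the tilt.

>>> {"op": "play_rows", "data": {
  "slide": [
    [0.4, 0, 0.1],
    [0.8, 0, 0.2],
    [1.2, 0, 0.3],
    [1.6, 0, 0.4],
    [1.6, 0, 0.4]
  ],
  "spin": [0, 0, 0, 0, 0]
}}

```text
clock: 7.07
ee_pos: [0.3604, 0.2858, 0.1572]
eef_rot: [0.074, 0.997, -0.0, -0.0]
ft_force: [2.1, 1.1, 1.0]
width: 0.275
gripper_force: 25.9
```

```bash
cat > tilt.py <<'E'
from h import *
# wand line in scene picture -> angle: white top dot in wrist view gives tilt about tool y
s=manip.observe();w=manip.capture('wrist')
g=w.min(2)[200:330,280:360];n,l,st,c=cv2.connectedComponentsWithStats((g>170).astype(np.uint8))
R=Ro.from_quat(s['eef_rot']).as_matrix()
for i in range(1,n):
    if st[i,4]<25: continue
    p=c[i]+[280,200];o,d=wray(*p,s);o=R.T@(o-s['ee_pos']);d=R.T@d
    # in tool xz plane at y=0-ish: pivot (0,6mm), dot at distance D
    for D in(.014,.018,.022):
        P=np.array([0,0,.006]);q=np.array([o[0],o[2]-.006]);e=np.array([d[0],d[2]])
        r=np.roots([e@e,2*q@e,q@q-D*D])
        print(p.round(1),st[i,4],D,[ (np.degrees(np.arctan2(*( (q+e*k)*[1,-1])))).round(1) for k in r if np.isreal(k)])
E
python3 go.py .36 .28 .157; python3 tilt.py
```

```text
slide cm [-0.04 -0.58  0.02] pos [0.3604 0.2858 0.1572] xang,yang [171.5  81.5] z [-0.001 -0.    -1.   ] F [2.12 1.06 0.98] w 0.275 25.9 t 7.07
[314.6 260.5] 695 0.014 [np.float64(-155.0), np.float64(29.9)]
[314.6 260.5] 695 0.018 [np.float64(-154.5), np.float64(29.3)]
[314.6 260.5] 695 0.022 [np.float64(-154.2), np.float64(29.0)]
[314.6 309.6] 1540 0.014 []
[314.6 309.6] 1540 0.018 []
[314.6 309.6] 1540 0.022 [np.float64(-66.4), np.float64(-40.6)]
```

>>> {"op": "play_rows", "data": {
  "slide": [
    [0, 0, 0],
    [0, 0, -2],
    [0, 0, -5],
    [0, 0, -8],
    [0, 0, -11]
  ],
  "spin": [0, 0, 0, 0, 0],
  "force": 60
}}

```text
clock: 7.53
ee_pos: [0.3608, 0.2852, 0.2684]
eef_rot: [0.074, 0.997, -0.001, -0.001]
ft_force: [0.5, 0.0, 0.0]
width: 0.275
gripper_force: 61.7
```

>>> {"op": "play_rows", "data": {
  "slide": [
    [-1, -1, -1],
    [-3, -3, -1],
    [-5, -5, -1],
    [-5, -5, -1],
    [-5, -5, -1]
  ],
  "spin": [-2.5, -2.5, -2.5, -2.5, -2.5]
}}

```text
clock: 7.95
ee_pos: [0.4036, 0.2276, 0.2772]
eef_rot: [0.054, 0.999, -0.0, -0.0]
ft_force: [-0.7, 0.4, -1.4]
width: 0.271
gripper_force: 61.7
```

```bash
python3 go.py .36 .28 .157;python3 - <<'E'
from h import *
t=manip.capture('scene')[:,:,::-1];cv2.imwrite('pics/s4.png',t)
s=manip.observe();c=manip.camera_info('scene');R=np.array(c['R'])
p=R@(s['ee_pos']-[0,0,.06])+c['t'];u=int(c['cx']+c['fx']*p[0]/p[2]);v=int(c['cy']+c['fy']*p[1]/p[2]);print(u,v)
cv2.imwrite('pics/c4.png',cv2.resize(t[v-50:v+50,u-60:u+60],None,fx=6,fy=6,interpolation=cv2.INTER_CUBIC))
E
```

```text
slide cm [ 4.89  4.75 12.02] pos [0.4036 0.2276 0.2772] xang,yang [173.9  83.9] z [-0.001 -0.001 -1.   ] F [-0.71  0.39 -1.42] w 0.271 61.7 t 7.95
451 152
```

View pics/c4.png

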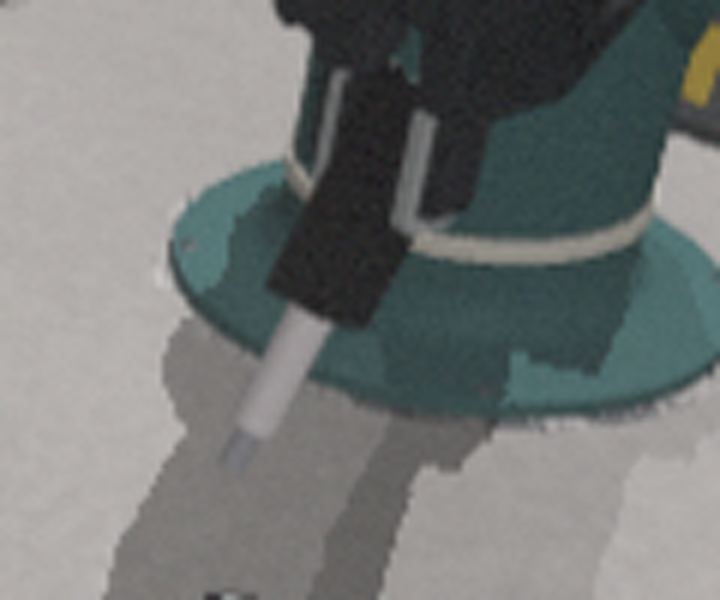

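The enlarged scene crop shows the wand held and leaning. The tip end is at crop (231,470) and the top of the nose at about (309,312). I intersect both with the plane of the jaws.

```bash
python3 - <<'E'
from h import *
s=manip.observe();R=Ro.from_quat(s['eef_rot']).as_matrix()
def pt(x,y):
    o,d=ray('scene',451-60+(x+.5)/6-.5,152-50+(y+.5)/6-.5);o=R.T@(o-s['ee_pos']);d=R.T@d
    return o-d*o[1]/d[1]
a=pt(231,470);j=pt(250,433);b=pt(309,312);g=np.array([0,0,.006])
for n,p in(('tip',a),('junc',j),('nosetop',b)):print(n,(p*1000).round(1))
for p,q in((a,b),(j,b),(a,g)):
    print('len',np.linalg.norm(p-q)*1000,'tilt',np.degrees(np.arctan2((q-p)[0],-(q-p)[2])))
E
```

```text
tip [-44.3   0.  103.9]
junc [-39.1   0.   92.2]
nosetop [-23.6   0.   54.7]
len 53.43968036289078 tilt 22.863951727792895
len 40.608563772185995 tilt 22.398456675772866
len 107.49774650450203 tilt 24.36306185198972
```

>>> {"op": "play_rows", "data": {
  "slide": [
    [-3.2, -1, 0],
    [-6.4, -2, 0],
    [-9.6, -3, 0],
    [-12.8, -4, 0],
    [-16, -5, 0]
  ],
  "spin": [0, 0, 0, 0, 0]
}}

```text
clock: 8.42
ee_pos: [0.5579, 0.163, 0.2771]
eef_rot: [0.051, 0.999, 0.0, -0.001]
ft_force: [-0.6, 0.5, -0.8]
width: 0.274
gripper_force: 61.7
```

>>> {"op": "play_rows", "data": {
  "slide": [
    [-2.5, -0.6, 0],
    [-5, -1.2, 1],
    [-7.7, -1.9, 2.5],
    [-7.7, -1.9, 3.7],
    [-7.7, -1.9, 3.7]
  ],
  "spin": [0, 0, 0, 0, 0]
}}

```text
clock: 8.83
ee_pos: [0.6309, 0.1357, 0.2369]
eef_rot: [0.052, 0.999, -0.001, -0.002]
ft_force: [-1.6, -0.5, -1.2]
width: 0.275
gripper_force: 61.7
```

```bash
python3 go.py .632 .1344 .24; python3 - <<'E'
from h import *
t=manip.capture('scene')[:,:,::-1];cv2.imwrite('pics/s5.png',t)
w=manip.capture('wrist')[:,:,::-1];cv2.imwrite('pics/w5.png',w)
o=np.zeros((600,800,3),np.uint8)
o[:,:480]=cv2.resize(t[170:270,240:320],None,fx=6,fy=6,interpolation=cv2.INTER_CUBIC)
o[:200,480:800]=cv2.resize(w,(320,200))
cv2.imwrite('pics/c5.png',o)
E
```

```text
slide cm [-0.12 -0.12 -0.31] pos [0.6309 0.1357 0.2369] xang,yang [174.  84.] z [-0.005 -0.001 -1.   ] F [-1.56 -0.48 -1.17] w 0.275 61.7 t 8.83
```

View pics/c5.png

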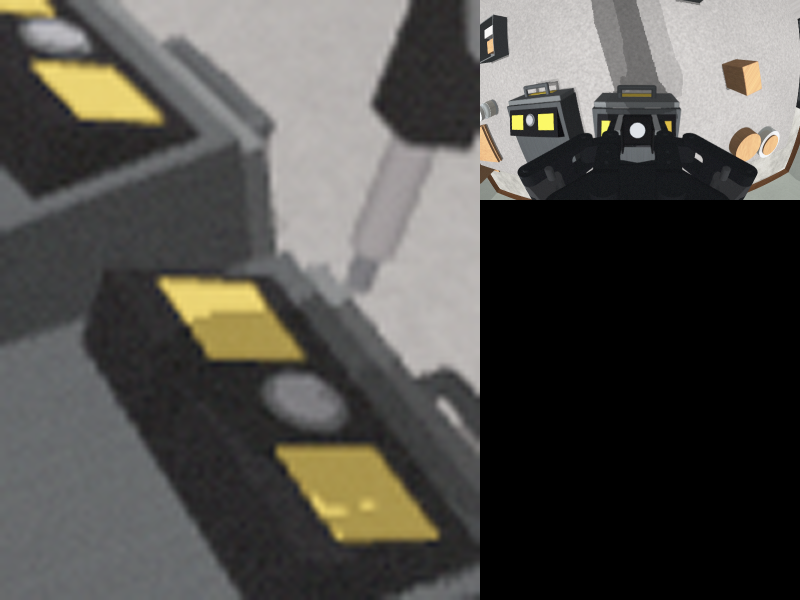

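The drawer is shut. The scene crop shows stud A's face centred at crop (306,402) and the wand tip hovering at (360,287). I compute the remaining shift from both cameras.

```bash
python3 - <<'E'
from h import *
s=manip.observe();R=Ro.from_quat(s['eef_rot']).as_matrix()
px=lambda x,y:(240+(x+.5)/6-.5,170+(y+.5)/6-.5)
a=plane('scene',*px(306,402),.099)
t=cv2.imread('pics/top0.png');g=cv2.cvtColor(t,cv2.COLOR_BGR2HSV)
m=((g[...,1]<60)&(g[...,2]>100)).astype(np.uint8)[148:167,260:280]
n,l,st,c=cv2.connectedComponentsWithStats(m);i=1+np.argmax(st[1:,4]);p=c[i]+[260,148]
b=plane('top',*p,.099);print('stud scene',a,'top',b,p,st[i])
# triangulated
o1,d1=ray('scene',*px(306,402));o2,d2=ray('top',*p)
k=np.linalg.lstsq(np.c_[d1,-d2],o2-o1,rcond=None)[0];print('tri',o1+d1*k[0],o2+d2*k[1])
o,d=ray('scene',*px(360,287));o_=R.T@(o-s['ee_pos']);d_=R.T@d
tip=o+d*(-o_[1]/d_[1]);print('tip',tip,R.T@(tip-s['ee_pos']))
for q in(a,b,(a+b)/2):print('slide cm',R.T@(q-tip)*100)
print(s['ee_pos'],R.T@(tip-s['ee_pos']))
E
```

```text
stud scene [0.69474289 0.13256794 0.099     ] top [0.69266513 0.12887495 0.099     ] [269.71698113 157.20754717] [ 6  5  8  9 53]
tri [0.69306612 0.12944196 0.09586138] [0.69342306 0.12918816 0.09592347]
tip [0.6733338  0.13237352 0.13317631] [-4.28830250e-02  3.27946691e-18  1.06806800e-01]
slide cm [-2.13385638  0.24036068  3.41364216]
slide cm [-1.96522871 -0.14837741  3.4140099 ]
slide cm [-2.04954254  0.04599163  3.41382603]
[0.63087772 0.13678556 0.24006252] [-4.28830250e-02  3.27946691e-18  1.06806800e-01]
```

>>> {"op": "play_rows", "data": {
  "slide": [
    [-0.5, 0, 0],
    [-1, 0, 1.1],
    [-1.4, 0, 2],
    [-1.7, 0, 2.6],
    [-1.85, 0, 2.9]
  ],
  "spin": [0, 0, 0, 0, 0]
}}

```text
clock: 9.35
ee_pos: [0.6501, 0.1336, 0.21]
eef_rot: [0.052, 0.999, -0.0, -0.001]
ft_force: [0.2, 0.4, -0.7]
width: 0.274
gripper_force: 61.7
```

>>> {"op": "play_rows", "data": {
  "slide": [
    [0, 0, 0],
    [0, 0, 0],
    [0, 0, 0],
    [0, 0, 0],
    [0, 0, 0]
  ],
  "spin": [0, 0, 0, 0, 0]
}}

```text
clock: 9.77
ee_pos: [0.6503, 0.1338, 0.2119]
eef_rot: [0.052, 0.999, 0.0, 0.0]
ft_force: [-0.0, 0.4, -1.0]
width: 0.274
gripper_force: 61.7
```

```bash
python3 - <<'E'
from h import *
t=manip.capture('scene')[:,:,::-1];p=manip.capture('top')[:,:,::-1]
s=manip.observe();print(s['ee_pos'],s['ft_force'])
o=np.zeros((600,800,3),np.uint8)
o[:,:480]=cv2.resize(t[170:270,240:320],None,fx=6,fy=6,interpolation=cv2.INTER_CUBIC)
o[:320,480:]=cv2.resize(p[130:194,240:304],None,fx=5,fy=5,interpolation=cv2.INTER_CUBIC)
cv2.imwrite('pics/c6.png',o)
E
```

```text
[0.65020589 0.13373444 0.21172917] [0.33794459 0.23838411 0.15167155]
```

View pics/c6.png

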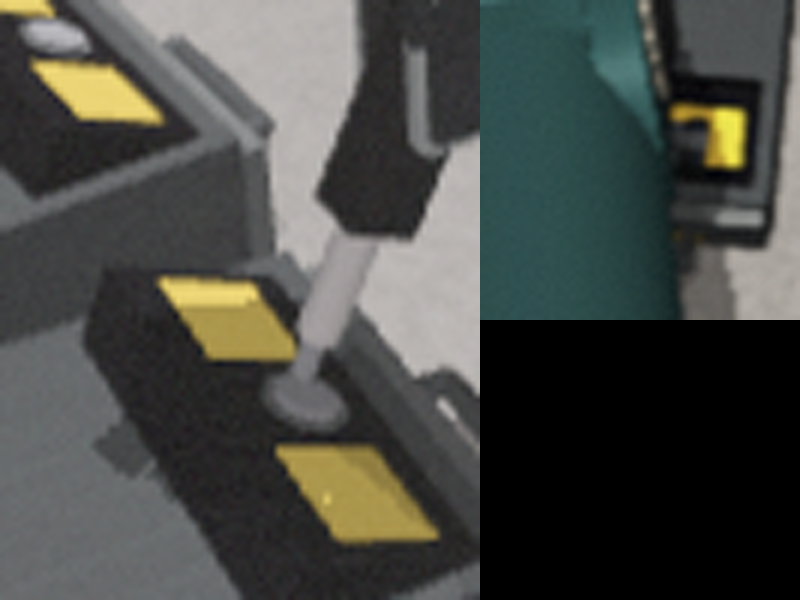

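>>> {"op": "play_rows", "data": {
  "slide": [
    [0, 0.2, 0],
    [-0.1, 0.2, 0.2],
    [-0.2, 0.2, 0.4],
    [-0.25, 0.2, 0.5],
    [-0.25, 0.2, 0.5]
  ],
  "spin": [0, 0, 0, 0, 0]
}}

```text
clock: 10.28
ee_pos: [0.6529, 0.1353, 0.206]
eef_rot: [0.052, 0.999, -0.0, -0.0]
ft_force: [0.8, 0.7, -1.2]
width: 0.271
gripper_force: 61.7
```

```bash
python3 go.py .65 .13 .2
```

```text
slide cm [ 0.23 -0.56  0.6 ] pos [0.6529 0.1353 0.206 ] xang,yang [174.  84.] z [-0.001 -0.    -1.   ] F [ 0.81  0.73 -1.22] w 0.271 61.7 t 10.28
```

>>> {"op": "play_rows", "data": {
  "slide": [
    [-0.1, 0, 0.2],
    [-0.1, 0, 0.2],
    [-0.1, 0, 0.2]
  ],
  "spin": [0, 0, 0]
}}

```text
clock: 10.53
ee_pos: [0.654, 0.1353, 0.2045]
eef_rot: [0.052, 0.999, -0.0, 0.0]
ft_force: [-0.6, -0.1, -1.1]
width: 0.274
gripper_force: 61.8
```

>>> {"op": "play_rows", "data": {
  "slide": [
    [-0.1, 0, 0.2],
    [-0.1, 0, 0.2],
    [-0.1, 0, 0.2]
  ],
  "spin": [0, 0, 0]
}}

```text
clock: 10.78
ee_pos: [0.6549, 0.1352, 0.2025]
eef_rot: [0.052, 0.999, -0.0, 0.0]
ft_force: [-0.5, -0.0, 0.9]
width: 0.272
gripper_force: 62.0
```

```bash
python3 - <<'E'
from h import *
t=manip.capture('scene')[:,:,::-1]
f=[]
for i in range(6): manip.capture('wrist'); f.append(manip.observe()['ft_force'])
s=manip.observe();print(s['ee_pos'],np.mean(f,0),np.std(f,0),s['clock'])
o=cv2.resize(t[190:265,260:335],None,fx=8,fy=8,interpolation=cv2.INTER_CUBIC)
cv2.imwrite('pics/c7.png',o)
E
```

```text
[0.65488227 0.13524988 0.20254367] [-0.65409595  0.09747693  0.83889815] [0.75303301 0.45088169 0.52116952] 11.1333
```

View pics/c7.png

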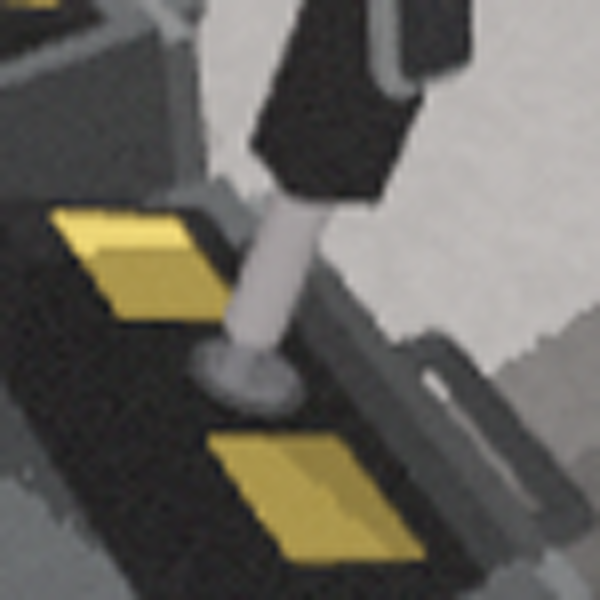

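The crop shows the tip at (238,372) resting on stud A, whose centre is at (246,377), so about 2 mm off. The force has risen by about 1.8 N, so I push in a little more.

>>> {"op": "play_rows", "data": {
  "slide": [
    [-0.1, 0, 0.2],
    [-0.1, 0, 0.2],
    [-0.1, 0, 0.2],
    [-0.1, 0, 0.2],
    [-0.1, 0, 0.2]
  ],
  "spin": [0, 0, 0, 0, 0]
}}

```text
clock: 11.55
ee_pos: [0.6559, 0.1351, 0.2005]
eef_rot: [0.052, 0.999, -0.0, 0.0]
ft_force: [-1.0, 1.0, 1.6]
width: 0.272
gripper_force: 62.1
```

```bash
python3 - <<'E'
from h import *
f=[]
for i in range(12): manip.capture('wrist'); f.append(manip.observe()['ft_force'])
s=manip.observe();print(s['ee_pos'],np.mean(f,0),np.std(f,0),s['width'],s['gripper_force'])
E
```

```text
[0.65586985 0.13511711 0.20047581] [-0.88503889 -0.13466373  1.63659632] [0.53422025 0.57430363 0.57173558] 0.27765221851967975 62.060497999191284
```

```bash
python3 -c "
from workcell import manip
print(manip.hand_in())"
```

```text
the job is handed in; nothing more can be done
None
```

I handed the job in with A's drawer shut and the wand held on stud A, leaning about 23–24° (25° is square) and pressing with about 2.7 N, with the tip about 2–4 mm off centre by my estimate; hand-in returned no verdict, and I viewed 11 pictures, one over the limit of 10.

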